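Switch the station to the loop antenna

TASK

On the flat grey antenna switch, push the selector's tab round with the fingertips, without gripping it, until it points at the disc marked with an open ring and rests in the stop there. Only then press the tune button on the near side of the same switch fully down and let it go. Push gently and leave the other things on the desk where they are.

Things in the scene. Friction and masses are not known exactly. Their poses are not given: they have to be found in the camera images.
- console: Antenna switch: grey metal box screwed to the desk, 250 (its x) x 260 x 60 mm high, turned up to 0.35 rad. Origin: centre of its underside, below the selector's axis; its +x points away from the robot. Six label discs lie on its top, 90 mm from the axis, 36 degrees apart, at -90, -54, -18, 18, 54 and 90 degrees (counterclockwise from its +x).
- selector: Black rotary selector in the middle of the switch's top: round hub 64 mm across, 18 mm high, with one protruding upright tab. Origin: on its vertical axis at the top face, 60 mm above the desk; x along the tab, z up. It turns both ways; end stops 15 degrees beyond the outermost labels. At the start it is near the middle two labels. Over 25 N on it counts as gripping or forcing.
- tab (a point): Middle of the tab, 55 mm from the axis, 20 mm above the top face. The tab is 8 mm thick, sticks out from the hub to 68 mm from the axis and stands 6 to 34 mm above the top face. A sprung stop holds it at each label angle: about 3 N here carries it over the hump halfway to the next stop, and it then snaps on into that stop by itself.
- pointer (a point): Point that turns with the selector, in line with the tab, 90 mm from the axis, 3 mm above the top face: it lies over the centre of the disc that the tab points at.
- label_ring: The wanted label: white disc 36 mm across, 2 mm thick, fixed on the switch's top, marked with a black open ring (29 mm outside, 18 mm inside; hollow middle). Origin: centre of its underside. It is at one of the four outer places (two at either end of the half circle).
- label_bar: Another label: white disc of the same size, marked with one straight bar.
- label_cross: Another label: white disc of the same size, marked with an X-shaped cross.
- label_square: Another label: white disc of the same size, marked with a solid square.
- label_blank_a: Another label: white disc of the same size, marked with nothing (blank).
- label_blank_b: Another label: white disc of the same size, marked with nothing (blank).
- tune (a joint): Travel of the tune button: 0 up, 0.006 (m) fully down; springs back. Fully down takes 5 N.
- tune_top (a point): Centre of the top of the round grey tune button (26 mm across, in a black housing), 88 mm from the selector's axis on the side towards the robot; it is pressed straight down.
- adapter: Bystander: steel coax adapter, 18 mm across, 22 mm high, standing loose on the switch's top at a far corner. Origin: centre of its underside.
- morse_key: Bystander: morse key, 120 x 70 x 42 mm, wooden base, left of the switch. Origin: centre of its underside.
- desk_mic: Bystander: black hand microphone lying down, 85 x 63 x 30 mm, right of the switch. Origin: centre of its underside.
- screwdriver: Bystander: screwdriver, 170 mm long, lying beyond the switch.
- mug: Bystander: blue mug, 80 mm across, 90 mm high, at the left edge of the work area. Origin: centre of its underside.
- piggy_bank: Bystander: white piggy bank, 90 mm long, 90 mm high, at the right edge of the work area. Origin: centre of its underside.

How it is judged:
By the outcome, as a careful person would: the job done as asked, in the order asked, and still so for the second after the job is handed in, with the robot touching nothing.
It also fails if it takes over 53 s, if anything falls off the work surface, if the arm or the gripper's body presses on something with over 40 N, if the wrist force passes 120 N, or if a joint passes its speed limit or range.

ROBOT

A 6-joint arm with a two-finger parallel gripper is mounted at the origin on the work surface. World frame = base frame: x ahead of the robot, y to its left, z up, the work surface at z = 0. Lengths are in m, angles in rad, forces in N, time in s.
With the tool pointing down it reaches from about 0.425 to 0.95 m from the base axis. Payload 3.5 kg.
Tool frame: the origin (TCP) lies midway between the tips of the shut fingers; the grasp point (between the pads) lies 19 mm behind it (ctrl.pinch_z is the distance from the TCP to the grasp point, in m); z points along the fingers, y is the line along which they close (so a half turn about z gives the same grasp; the last joint's range is limited). The gripper opens to 85 mm and grips with 20 to 120 N. Pads are 22 mm wide; open, the fingers measure 114 mm over their backs; the gripper's body (76 mm by 85 mm) begins 54 mm behind the grasp point. The pads swing forward as they close: fully open they stand 13 mm farther back than shut.
Start: joints at [1.042, 0.286, 1.577, -0, 1.279, -0.15], TCP at [0.25, 0.627, 0.231] pointing down, gripper open.
Joint ranges: [-2.77, 2.77], [-0.9, 2.22], [0.21, 2.48], [-1.53, 4.67], [0.24, 2.81], [-2.84, 2.84]. Speed limits (rad/s): [2.79, 2.79, 3.14, 3.14, 3.14, 3.14].

INTERFACE

Orientations are given as a unit quaternion [x, y, z, w].
In Python, from plant import get_state, viewer, sign_off, ctrl gives the robot as it stands. The module is installed in compiled form; this text tells all that it offers.
- The arm moves only by the shell command python3 -m handwheel 'ROWS' [FORCE]. ROWS is JSON, a list that holds one entry, the list of rows, each a list of 5 numbers: the finger opening in m, from 0 to 0.0854, then the shift along the tool's x, y, z in m, then the turn about the tool's z in degrees. In form: [[[claw, x, y, z, spin], ...]]. A call has 1 to 12 rows; each row shifts and turns the commanded pose from where the row before left it, along the tool's axes as they then stand; what a row does not reach is not made up. A row lasts 1/12 s, in which the tool goes at most 41.7 mm and 7.16 degrees, less where a joint would pass 70% of its speed; a pose out of reach is approached as far as the arm can. A call is refused whole if a number of a shift passes 0.0417 or a number of a turn 7.16, either way. A call with a gripper value outside its range is refused whole. The fingers move at their own pace and stop on an object; FORCE is the grip in N (left out, the last holds). Time passes only in rows, so rows that do not move let the fingers close. It gives the time, the measured TCP pose, the force, the opening and the grip force at its end, in the units of the state.
- get_state(): the state, without advancing time (a new reading comes with each control period).
- viewer.read_camera(name): name is "scene" or "side" or "wrist"; returns the picture (480x640x3 uint8, blue, green, red); there is no depth.
- viewer.camera_params(name): a dict with "fov_y" (degrees; the focal length in pixels is half the picture's height over the tangent of half this angle, whatever the lens; pixels are square), "cx", "cy" (the principal point, pixels), "xyz" and "attitude" of the camera in the world; the wrist camera has in their place "hand_eye" (4x4, takes a point from camera to tool coordinates, whose origin is the TCP and whose axes are the flange's). Camera axes: x right, y up, looking along -z (the intrinsics and any distortion apply to the point x, -y, -z); pixel columns grow to the right and rows downward; lengths in m; the calibration is good to about 2 mm. The wrist camera is an equidistant fisheye: a pixel r from the principal point sees the ray r / f radians off the axis. A picture is of the moment at which its call begins: read the wrist's pose just before it. camera_params takes no time and is no camera call.
- sign_off(): hands the job in; it is judged then, once.
Trained networks look in the newest picture that a camera, given by its name, has taken for a name from the list of things; names that differ only in an ending like _2 or _b are one class to them, and where a whole thing is asked for, a point or a joint stands for the part that bears it (a point fixed in the world has none). Each returns a list of dicts, best first, with "confidence" (0 to 1); they miss things now and then, are a little off and sometimes report something else, mostly with a low value. They report only what shows in the picture. A call takes as long as a camera call.
- viewer.look_for(camera, name): "extent" ([left, top, width, height] as shares, 0 to 1, of the picture: columns of its width, rows of its height, round what is visible of it).
- viewer.outline_of(camera, name): "mask" (480x640 bool, what is visible of it) and "extent" ([left, top, width, height] as shares, 0 to 1, of the picture: columns of its width, rows of its height, round what is visible of it).
- viewer.pinpoint(camera, name): "xy" ([column, row] as shares, 0 to 1, of the picture: columns of its width, rows of its height: a listed point, or the origin of a listed thing).
The state is a dict: "time": time; "qpos": joint angles; "dq": joint speeds; "joint_efforts": joint torques, N m; "eef_pos": TCP position; "tcp_rot": TCP orientation; "contact_force": force on the tool from outside, world axes, zero at the start; "wrist_torque": the same for the moment, N m; "opening": opening from 0.0 (shut) to 1.0 (fully open); "finger_force": force on a finger pad.
Only numpy, scipy, OpenCV 4.12 (cv2) and the standard library are available. Lean on these libraries where they do the work, as an engineer would, in place of code of your own. Each camera call takes 0.05 s, during which the arm holds its last target. There are 200 camera calls.

## Working session

There is one attempt and no reset: what is moved stays moved. The work goes in short steps, Python scripts to look and compute and a shell command to move; the robot and the scene stay as the last step left them, time stands still between calls to the robot, and variables do not carry over. Pictures are saved under pics/ and viewed, at most 10 in all, crops included, and the job is handed in when it is done.

```bash
mkdir -p pics
cat > h.py <<'E'
import numpy as np, cv2
from scipy.spatial.transform import Rotation as R
from plant import get_state, viewer, ctrl
def ray(cam,px):
    p=viewer.camera_params(cam); f=240/np.tan(np.radians(p['fov_y'])/2)
    u=np.array([px[0]-p['cx'],px[1]-p['cy']])
    if cam=='wrist':
        s=get_state(); r=np.hypot(*u); t=r/f
        d=np.array([u[0]/r*np.sin(t),-u[1]/r*np.sin(t),-np.cos(t)])
        H=np.array(p['hand_eye']); Rt=R.from_quat(s['tcp_rot']).as_matrix()
        return Rt@H[:3,3]+s['eef_pos'], Rt@H[:3,:3]@d
    d=np.array([u[0]/f,-u[1]/f,-1.]); a=np.array(p['attitude'])
    M=a if a.shape==(3,3) else R.from_quat(a).as_matrix()
    return np.array(p['xyz']),M@d
def onz(cam,px,z):
    o,d=ray(cam,px); return o+d*(z-o[2])/d[2]
E
python3 - <<'E'
from h import *
for c in ['scene','side','wrist']:
    im=viewer.read_camera(c); cv2.imwrite(f'pics/{c}0.png',im); p=viewer.camera_params(c); print(c,p)
    if c=='wrist': continue
    for n,z in [('selector',.06),('tab',.08),('pointer',.063),('tune_top',.06),('label_ring',.06),('label_bar',.06),('label_cross',.06),('label_square',.06),('adapter',.06)]:
        for r in viewer.pinpoint(c,n)[:2]:
            q=np.array(r['xy'])*[640,480]; print(n,round(r['confidence'],2),q.round(),onz(c,q,z).round(4))
s=get_state();print(s)
E
```

```text
scene {'fov_y': 51.52136690671095, 'cx': 325.3346087789767, 'cy': 232.684063815022, 'xyz': array([1.33758609, 0.15104623, 0.94871142]), 'attitude': array([0.21739135, 0.26117911, 0.73265617, 0.58969604])}
selector 0.64 [363. 233.] [0.5954 0.09   0.06  ]
selector 0.47 [176. 187.] [ 0.5504 -0.3906  0.06  ]
tab 0.89 [368. 247.] [0.6494 0.1102 0.08  ]
tab 0.7 [389. 254.] [0.6589 0.1584 0.08  ]
pointer 0.81 [371. 265.] [0.6848 0.1222 0.063 ]
tune_top 0.44 [368. 198.] [0.4805 0.0848 0.06  ]
tune_top 0.21 [179. 187.] [ 0.5478 -0.3835  0.06  ]
label_ring 0.66 [404. 239.] [0.5916 0.1856 0.06  ]
label_ring 0.61 [370. 245.] [0.6272 0.1133 0.06  ]
label_bar 0.67 [326. 231.] [0.6095 0.0055 0.06  ]
label_cross 0.67 [344. 260.] [0.6821 0.0615 0.06  ]
label_cross 0.55 [370. 264.] [0.6809 0.1196 0.06  ]
label_square 0.54 [373. 263.] [0.6759 0.126  0.06  ]
adapter 0.44 [410. 277.] [0.6957 0.2111 0.06  ]
side {'fov_y': 46.757065384565806, 'cx': 312.9365221941457, 'cy': 243.8124577253208, 'xyz': array([ 0.10616205, -0.94745652,  1.12981367]), 'attitude': array([ 0.37580331, -0.09736734, -0.21964987,  0.
[... 1047 characters left out ...]
])}
{'time': 1.05, 'qpos': array([ 1.04198531e+00,  2.86297610e-01,  1.57671698e+00, -1.97500638e-06,
        1.27855956e+00, -1.49989691e-01]), 'dq': array([ 0.00074673, -0.00012999,  0.00059759, -0.00062101, -0.00025089,
        0.0017948 ]), 'joint_efforts': array([ 1.96445985e-04, -4.05956697e+01, -2.92956215e+01, -1.08821032e-04,
        4.03864979e-04,  8.76670384e-06]), 'eef_pos': array([0.24959299, 0.62714673, 0.23131725]), 'tcp_rot': array([1.88279853e-01, 9.82115419e-01, 8.41044434e-06, 3.97225657e-06]), 'contact_force': array([-0.22307252,  0.38445074, -0.11394294]), 'wrist_torque': array([-0.05261225, -0.03343767, -0.06592219]), 'finger_force': 0.0, 'opening': 1.0000288456449964}
```

Run:
```python
import cv2,numpy as np
a=cv2.imread('pics/scene0.png')[170:310,280:460];b=cv2.imread('pics/side0.png')[170:310,205:385]
cv2.imwrite('pics/c1.png',np.vstack([cv2.resize(x[10:115,:],None,fx=2.85*1.0,fy=2.85,interpolation=2) for x in (a,b)]))
```

```text
(no output)
```

View pics/c1.png

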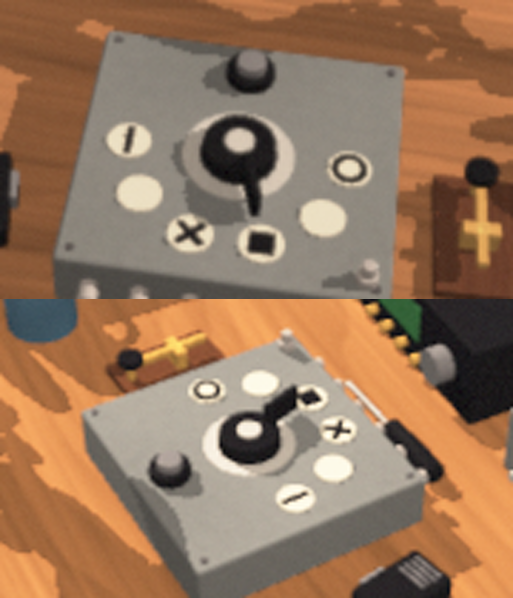

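View pics/scene0.png

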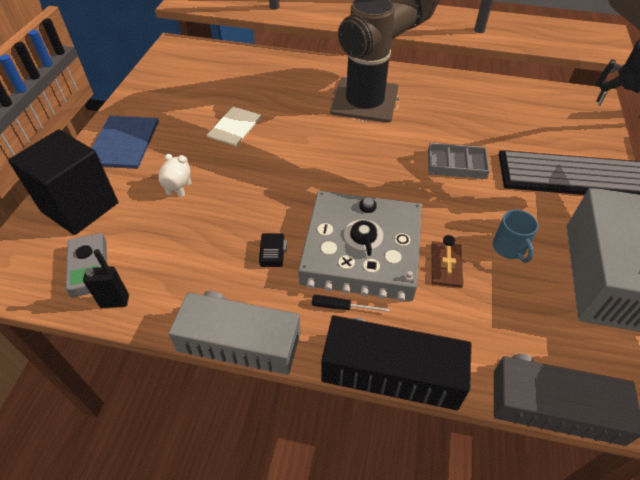

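The pictures show the ring disc at scene px (404,239), which is the +90° place on the robot's left. The tab points at the square at +18°, tune is at about (368,200), and switch yaw is about +3°. I'll push counterclockwise with shut fingers, so I'm moving over the clockwise side of the tab first.

```bash
python3 -m handwheel '[[[0,-0.029,-0.0175,0,0],[0,-0.029,-0.0175,0,0],[0,-0.029,-0.0175,0,0],[0,-0.029,-0.0175,0,0],[0,-0.029,-0.0175,0,0],[0,-0.029,-0.0175,0,0],[0,-0.029,-0.0175,0,0],[0,-0.029,-0.0175,0,0],[0,-0.029,-0.0175,0,0],[0,-0.029,-0.0175,0,0],[0,-0.029,-0.0175,0,0],[0,-0.029,-0.0175,0,0]]]' 40
python3 -m handwheel '[[[0,-0.029,-0.0175,0,0],[0,-0.029,-0.0175,0,0],[0,-0.029,-0.0175,0,0],[0,-0.029,-0.0175,0,0],[0,-0.029,-0.0175,0,0],[0,-0.029,-0.0175,0,0],[0,-0.029,-0.0175,0,0],[0,-0.029,-0.0175,0,0],[0,0,0,0,6],[0,0,0,0,6],[0,0,0,0,6],[0,0,0,0,6]]]'
python3 -m handwheel '[[[0,0,0,0,6],[0,0,0,0,6],[0,0,0,0,6],[0,0,0,0,5],[0,0,0,0,0],[0,0,0,0,0]]]'
cat > look.py <<'E'
import sys
from h import *
s=get_state(); M=R.from_quat(s['tcp_rot']).as_matrix()
print('t',s['time'],'tcp',s['eef_pos'].round(4),'x dir',np.degrees(np.arctan2(M[1,0],M[0,0])).round(2),M[:,2].round(3),'F',s['contact_force'].round(2),s['opening'])
im=viewer.read_camera('wrist'); cv2.imwrite(sys.argv[1],im)
for n,z in [('selector',.06),('tab',.08),('pointer',.063),('tune_top',.085),('label_ring',.06),('label_bar',.06),('label_cross',.06),('label_square',.06),('label_blank_a',.06),('adapter',.06)]:
    for r in viewer.pinpoint('wrist',n)[:2]:
        q=np.array(r['xy'])*[640,480]; print(n,round(r['confidence'],2),q.round(),onz('wrist',q,z).round(4))
E
python3 look.py pics/w1.png
```

```text
time: 2.05
eef_pos: [0.4961, 0.3019, 0.2316]
tcp_rot: [0.188, 0.982, 0.0, 0.0]
contact_force: [-0.2, 1.0, 0.2]
opening: 0.0
finger_force: 0.0
time: 3.05
eef_pos: [0.6592, 0.087, 0.2312]
tcp_rot: [0.391, 0.92, -0.0, -0.0]
contact_force: [-0.3, -0.4, 0.3]
opening: 0.002
finger_force: 0.0
time: 3.55
eef_pos: [0.659, 0.0875, 0.2313]
tcp_rot: [0.563, 0.826, -0.0, -0.0]
contact_force: [0.2, 0.3, -1.0]
opening: 0.001
finger_force: 0.0
t 3.55 tcp [0.659  0.0875 0.2313] x dir 111.43 [-0. -0. -1.] F [ 0.21  0.34 -0.99] 0.001421816542731773
selector 0.84 [253. 182.] [0.5953 0.0899 0.06  ]
tab 0.97 [324. 187.] [0.6522 0.1103 0.08  ]
tune_top 0.89 [156. 162.] [0.514 0.083 0.085]
tune_top 0.17 [364. 187.] [0.6814 0.1236 0.085 ]
label_ring 0.69 [288.  83.] [0.5932 0.1794 0.06  ]
label_bar 0.95 [228. 275.] [0.6006 0.     0.06  ]
label_cross 0.69 [257. 184.] [0.599  0.0896 0.06  ]
label_cross 0.66 [343. 244.] [0.6878 0.0671 0.06  ]
label_square 0.71 [364. 186.] [0.6851 0.1212 0.06  ]
label_blank_a 0.66 [343. 124.] [0.6488 0.1637 0.06  ]
label_blank_a 0.66 [294. 277.] [0.6579 0.0207 0.06  ]
adapter 0.8 [418. 106.] [0.7016 0.203  0.06  ]
```

View pics/w1.png

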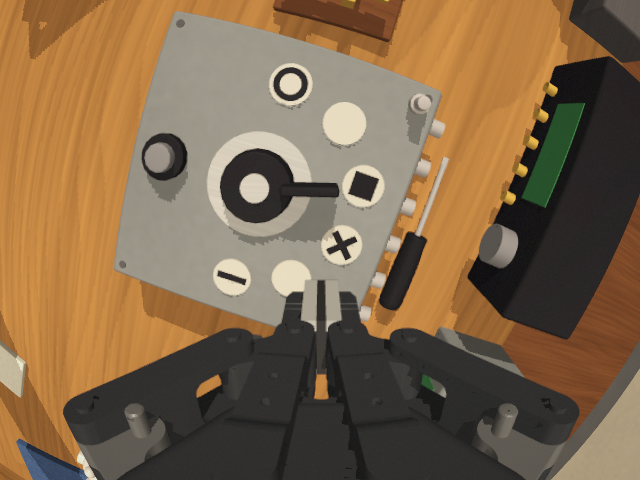

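The view agrees: ring at px (290,84), tab toward the square at (364,187), and the axis at world ≈ (0.598,0.090). I'm 25 mm clockwise of the tab at radius 56 mm, so I'll back off 5 mm and go down.

```bash
python3 -m handwheel '[[[0,-0.005,0,0.02,0],[0,0,0,0.03,0],[0,0,0,0.03,0],[0,0,0,0.03,0],[0,0,0,0.02,0],[0,0,0,0.015,0],[0,0,0,0.01,0],[0,0,0,0,0],[0,0,0,0,0]]]'
python3 -m handwheel '[[[0,0.003,0,0,0],[0,0.003,0,0,0],[0,0.003,0,0,0],[0,0.003,0,0,0],[0,0,0,0,0]]]'
```

```text
time: 4.85
eef_pos: [0.6614, 0.0828, 0.0768]
tcp_rot: [0.564, 0.826, 0.0, 0.0]
contact_force: [-0.1, 0.6, 1.0]
opening: -0.004
finger_force: 0.0
time: 5.27
eef_pos: [0.6565, 0.0948, 0.077]
tcp_rot: [0.564, 0.826, 0.0, 0.0]
contact_force: [-0.1, -0.2, -0.2]
opening: -0.001
finger_force: 0.0
```

```bash
python3 -m handwheel '[[[0,0.0039,0.0011,0,-4],[0,0.0039,0.0011,0,-4],[0,0.0039,0.0011,0,-4],[0,0.0039,0.0011,0,-4],[0,0.0039,0.0011,0,-4],[0,0.0039,0.0011,0,-4]]]'
python3 look.py pics/w2.png | head -4
```

```text
time: 5.77
eef_pos: [0.6502, 0.1173, 0.0767]
tcp_rot: [0.379, 0.926, 0.0, 0.0]
contact_force: [1.0, 0.4, -0.7]
opening: 0.0
finger_force: 0.0
t 5.7667 tcp [0.6502 0.1173 0.0767] x dir 135.49 [ 0.001 -0.    -1.   ] F [ 0.98  0.39 -0.67] 0.00038911580244979237
selector 0.89 [203. 246.] [0.5983 0.0916 0.06  ]
tab 0.71 [321. 262.] [0.6366 0.1304 0.08  ]
tune_top 0.82 [ 50. 137.] [0.5147 0.0867 0.085 ]
```

View pics/w2.png

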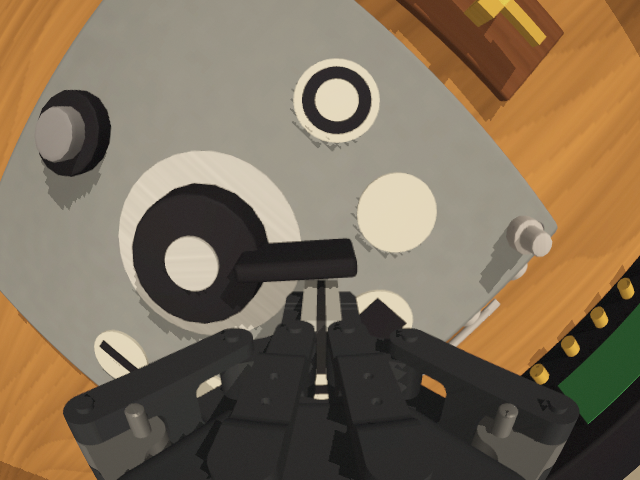

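The tab has left the square and is moving with the fingers, tip near px (350,258), with force about 1 N. I'll keep going round.

```bash
python3 -m handwheel '[[[0,0.0039,0.0011,0,-4],[0,0.0039,0.0011,0,-4],[0,0.0039,0.0011,0,-4],[0,0.0039,0.0011,0,-4],[0,0.0039,0.0011,0,-4],[0,0.0039,0.0011,0,-4],[0,0.0039,0.0011,0,-4],[0,0.0039,0.0011,0,-4],[0,0.0039,0.0011,0,-4],[0,0.0039,0.0011,0,-4]]]'
python3 look.py pics/w3.png | head -7
```

```text
time: 7.15
eef_pos: [0.6206, 0.1441, 0.0763]
tcp_rot: [0.04, 0.999, -0.0, 0.0]
contact_force: [0.3, 0.1, 0.2]
opening: 0.004
finger_force: 0.0
t 7.15 tcp [0.6206 0.1441 0.0763] x dir 175.47 [ 0. -0. -1.] F [0.29 0.05 0.2 ] 0.004251763521848055
selector 0.95 [201. 249.] [0.5985 0.0896 0.06  ]
tab 0.74 [320. 247.] [0.5957 0.1456 0.08  ]
tune_top 0.72 [148.  56.] [0.5139 0.0869 0.085 ]
label_ring 0.69 [394. 224.] [0.5946 0.1786 0.06  ]
label_bar 0.95 [ 61. 262.] [0.6009 0.0018 0.06  ]
label_cross 0.73 [201. 395.] [0.6861 0.0695 0.06  ]
```

View pics/w3.png

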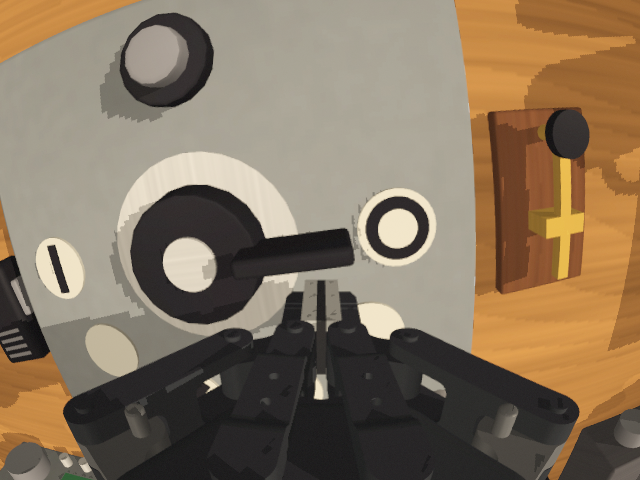

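The tab's tip now lies right at the ring disc, px (350,245) to (397,227), and has snapped clear of the fingers. Retreating, rising and moving over the button.

```bash
python3 -m handwheel '[[[0,-0.008,0,0,0],[0,-0.008,0,0,0],[0,0,0,-0.03,0],[0,0,0,-0.035,0],[0,0.02,-0.011,0,0],[0,0.02,-0.011,0,0],[0,0.02,-0.011,0,0],[0,0.02,-0.011,0,0],[0,0.02,-0.011,0,0],[0,0.02,-0.0115,0,0],[0,0,0,0,0],[0,0,0,0,0]]]'
python3 look.py pics/w4.png
python3 - <<'E'
from h import *
for c in ['scene','side']:
    im=viewer.read_camera(c); cv2.imwrite(f'pics/{c}4.png',im)
    for n,z in [('tab',.08),('tune_top',.085),('tune_top',.075)]:
        for r in viewer.pinpoint(c,n)[:1]:
            q=np.array(r['xy'])*[640,480]; print(n,round(r['confidence'],2),q.round(),z,onz(c,q,z).round(4))
a=cv2.imread('pics/scene4.png')[180:300,290:440];b=cv2.imread('pics/side4.png')[160:280,215:365]
cv2.imwrite('pics/c4.png',np.hstack([cv2.resize(x,None,fx=2.6,fy=2.6) for x in (a,b)]))
E
```

```text
time: 8.7
eef_pos: [0.5119, 0.086, 0.1417]
tcp_rot: [0.042, 0.999, 0.0, 0.001]
contact_force: [0.6, -0.7, 1.2]
opening: 0.001
finger_force: 0.0
t 8.7 tcp [0.5119 0.086  0.1417] x dir 175.24 [ 0.001  0.    -1.   ] F [ 0.56 -0.65  1.22] 0.0005182335972452866
tune_top 0.59 [323. 257.] [0.5133 0.0873 0.085 ]
label_ring 0.76 [456. 337.] [0.5938 0.1796 0.06  ]
label_ring 0.2 [317. 256.] [0.5209 0.0832 0.06  ]
label_bar 0.67 [433. 401.] [0.6544 0.1661 0.06  ]
label_bar 0.44 [218. 364.] [0.6009 0.0014 0.06  ]
label_blank_a 0.56 [432. 400.] [0.6515 0.1643 0.06  ]
tab 0.74 [386. 230.] 0.08 [0.5917 0.1422 0.08  ]
tune_top 0.65 [367. 199.] 0.085 [0.5089 0.0843 0.085 ]
tune_top 0.65 [367. 199.] 0.075 [0.4993 0.0835 0.075 ]
tab 0.69 [283. 211.] 0.08 [0.6021 0.1585 0.08  ]
tune_top 0.63 [263. 237.] 0.085 [0.5059 0.0815 0.085 ]
tune_top 0.63 [263. 237.] 0.075 [0.5097 0.0914 0.075 ]
```

View pics/c4.png

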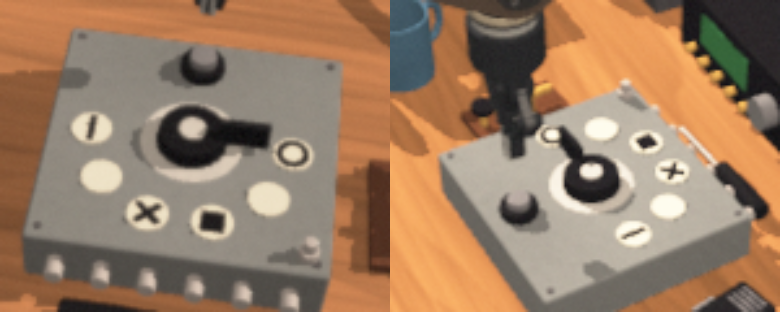

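View pics/w4.png

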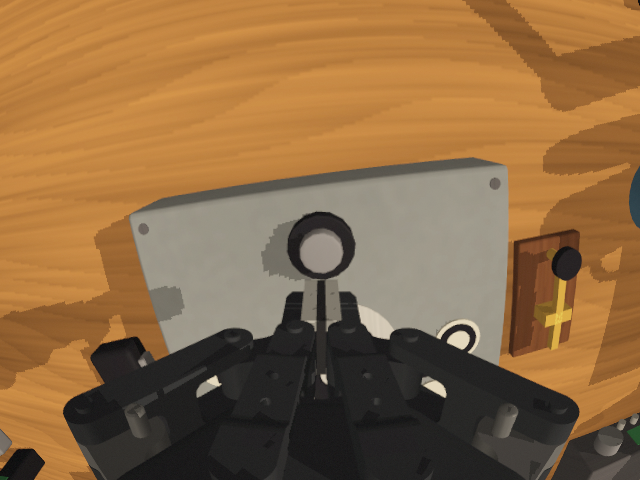

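The tab points at the ring in both views. The button, at wrist px (321,252), is below the tips. Now pressing gently.

```bash
python3 -m handwheel '[[[0,0,0,0.02,0],[0,0,0,0.02,0],[0,0,0,0.01,0],[0,0,0,0.003,0],[0,0,0,0,0],[0,0,0,0,0]]]' | head -5
for i in 1 2 3; do python3 -m handwheel '[[[0,0,0,0.001,0],[0,0,0,0.001,0],[0,0,0,0,0]]]' | grep -E 'eef|contact'; done
```

```text
time: 10.15
eef_pos: [0.5121, 0.0863, 0.0889]
tcp_rot: [0.041, 0.999, 0.0, 0.0]
contact_force: [0.2, -0.7, -0.2]
opening: -0.001
eef_pos: [0.5121, 0.0863, 0.087]
contact_force: [-0.1, 0.3, -0.5]
eef_pos: [0.5115, 0.0863, 0.0842]
contact_force: [-0.6, -0.7, 0.4]
eef_pos: [0.5116, 0.0863, 0.0822]
contact_force: [0.9, 0.0, -0.5]
```

```bash
for i in 1 2 3; do python3 -m handwheel '[[[0,0,0,0.001,0],[0,0,0,0.001,0],[0,0,0,0,0]]]' | grep -E 'eef|contact'; done
```

```text
eef_pos: [0.5117, 0.0863, 0.0804]
contact_force: [-0.9, 0.1, 2.3]
eef_pos: [0.5117, 0.0863, 0.0784]
contact_force: [-1.4, -0.7, 2.1]
eef_pos: [0.5117, 0.0863, 0.0764]
contact_force: [-2.0, 0.3, 4.2]
```

```bash
python3 -m handwheel '[[[0,0,0,0.001,0],[0,0,0,0,0],[0,0,0,0,0]]]' | grep -E 'eef|contact'; python3 -m handwheel '[[[0,0,0,0.0005,0],[0,0,0,0,0],[0,0,0,0,0]]]' | grep -E 'eef|contact'
```

```text
eef_pos: [0.5117, 0.0863, 0.076]
contact_force: [-3.7, 0.6, 6.9]
eef_pos: [0.5118, 0.0863, 0.076]
contact_force: [-4.2, -0.7, 10.4]
```

It bottoms hard at z = 0.076, after 6 mm of travel and with force above 5 N. One small extra push, then let go and move clear.

```bash
python3 -m handwheel '[[[0,0,0,0.0005,0],[0,0,0,0,0],[0,0,0,0,0]]]' | grep -E 'eef|contact'
python3 -m handwheel '[[[0,0,0,-0.004,0],[0,0,0,-0.008,0],[0,0,0,-0.02,0],[0,0,0,-0.03,0],[0,0.005,0,-0.03,0],[0,0.01,0,-0.03,0],[0,0.01,0,-0.02,0],[0,0,0,0,0],[0,0,0,0,0],[0,0,0,0,0]]]'
python3 - <<'E'
from h import *
for c in ['scene','side']:
    im=viewer.read_camera(c); cv2.imwrite(f'pics/{c}5.png',im)
a=cv2.imread('pics/scene5.png')[180:300,290:440];b=cv2.imread('pics/side5.png')[160:280,215:365]
cv2.imwrite('pics/c5.png',np.hstack([cv2.resize(x,None,fx=2.6,fy=2.6) for x in (a,b)]))
E
python3 look.py pics/w5.png
```

```text
eef_pos: [0.5118, 0.0863, 0.0759]
contact_force: [-5.7, -0.3, 12.6]
time: 13.23
eef_pos: [0.4862, 0.0883, 0.2151]
tcp_rot: [0.041, 0.999, -0.0, -0.001]
contact_force: [-0.3, -0.2, -0.3]
opening: 0.002
finger_force: 0.0
t 13.3333 tcp [0.4859 0.0883 0.2142] x dir 175.29 [-0.003  0.    -1.   ] F [ 0.08 -0.44  0.04] -0.0009939301056146534
selector 0.64 [395. 340.] [0.6098 0.1476 0.06  ]
tab 0.46 [394. 340.] [0.5975 0.1436 0.08  ]
tab 0.4 [428. 322.] [0.5822 0.1736 0.08  ]
tune_top 0.64 [323. 259.] [0.5148 0.0873 0.085 ]
label_ring 0.62 [427. 322.] [0.5954 0.1791 0.06  ]
label_bar 0.15 [505. 290.] [0.5723 0.2581 0.06  ]
label_cross 0.52 [320. 407.] [0.6907 0.0707 0.06  ]
label_square 0.2 [428. 322.] [0.5957 0.1797 0.06  ]
label_blank_a 0.59 [411. 372.] [0.6541 0.1655 0.06  ]
```

View pics/c5.png

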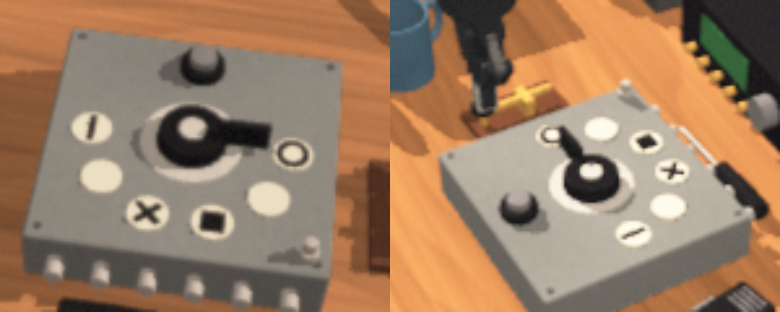

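The tab rests at the ring, the button is back up, the adapter still stands, and the robot is clear.

```bash
python3 -c "from plant import sign_off; print(sign_off())"
```

```text
the job is handed in; nothing more can be done
None
```

I pushed the selector round with shut fingers until it snapped into the stop at the ring label, then pressed tune fully down (about 6 mm, peak reading 13 N) and let it go; in the last pictures the tab was still on the ring, the robot was clear, and I handed the job in at about 13 s.

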